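Clamp a lug in the bench-mounted toggle pliers

TASK

Lay the long laser-cut steel lug (the flat bar with a hole mark near each end) flat on the bed of the toggle pliers, slide it lengthwise between the open jaws until it is home against the back stop, and let go. Then press the raised upper handle down slowly, by feel, until the resistance peaks and gives and the handle stays locked by itself; never load it with more than 22 N and do not push on once it has given. Leave the lug clamped and the other things on the table where they are.

Things in the scene. Friction and masses are not known exactly. Their poses are not given: they have to be found in the camera images.
- clamp: steel toggle pliers on a fixed base plate 300 x 80 x 8 mm. Origin on the table; own z up, own +x from the handles (at -x) to the open mouth of the jaws (at +x). In this frame, mm: level bed for the lug at z = 60, y = 0; back stop at x = 20. A lug that is home has its centre at x = 75, y = 0, z = 65, its length along x. Fixed lower handle: y = 0, x -200 to -10, 22 wide, top z = 68.
- jaw_stop (a point): point of the upright face of the back stop (20 mm high) at bed height: x = 20, y = 0, z = 60 mm in the pliers' frame. Axes as the pliers'.
- jaw_mouth (a point): mouth of the jaws at bed height (x = 46, y = 0, z = 60 mm). From here to the stop two upright cheeks 33 mm apart, 14 high, flared outward to x = 56; outwards (x 50 to 100) the bed is a rail 16 mm wide, free at both sides. The upper jaw over the cheeks (x up to 50, z up to 125) stands at least 6 mm over the lug while the handle is up and comes down as the handle closes.
- lug_center (a point): centre of the lug, a loose plain flat steel bar 110 x 30 x 10 mm with a dark 12 mm hole mark near each end, about 0.25 kg, flat on the table; own x along its length (either end may go in first), own z up. It lies among a shorter bar and a ring; which lies where differs.
- lug: the same lug, origin under its centre (5 mm below lug_center)
- handle: movable upper handle, a bar. Origin on its pivot (x = -15, z = 85 mm in the pliers' frame); own -x runs along it to its free end at 185 mm; black flat-topped grip 28 mm wide, 95 to 185 mm from the pivot, top 10 mm above the bar's middle line. Starts 0.33 to 0.74 rad above level (end up to 220 mm high), swings down, locks 0.02 to 0.28 rad above level: a hidden set screw decides where.
- handle_pad (a point): middle of the grip's flat top, 140 mm from the pivot. Pushed down there: 1 to 2 N at first, over the last 30 mm rising to a peak of 8 to 14 N, then fading to nothing within 8 mm; past that it drops 2 to 3 mm by itself onto a hard stop and stays. Let go earlier it springs back up by 20 mm or more. Pushing on against the stop soon exceeds 22 N.
- jaw_tip (a point): middle of the underside of the upper jaw's 16 mm long pad; 80 mm or more above the table with the handle up, about 70 mm (down on the lug) when locked
- short_bar: loose plain flat steel bar without hole marks, 60 x 30 x 10 mm (much shorter than the lug); origin under its centre; leave alone
- flange: loose plain steel ring, 52 mm outside, 12 mm high, lying flat; origin under its centre; leave alone
- magnet_square: loose grey L-shaped welding magnet, foot 100 x 22 mm, 75 mm tall at one end; origin under the middle of its foot; leave alone
- spray_can: loose white bottle, 56 mm diameter, 160 mm tall; origin under its centre; leave alone
- mug: loose grey mug, 76 mm diameter, 85 mm tall; origin under its centre; leave alone
- hammer: loose hammer lying flat; leave alone
- offcut: loose steel square 50 x 50 x 12 mm; origin under its centre; leave alone
There are look-alikes about, which are no part of the job. Leave any purple or yellow look-alike of the lug alone.

How it is judged (in metres and radians):
On the way, in this order (a step that is already met when the one before it is completed fails the run):
1. the lug lies home in the open pliers and has been let go (x of lug_center in the frame of clamp between 0.071 and 0.08 m and y of lug_center in the frame of clamp between -0.005 and 0.005 m and z of lug_center in the frame of clamp between 0.06 and 0.07 m and angle between the x axis of lug_center and the x axis of clamp, either way round below 0.12 rad and contact force between the fingers and lug below 0.2 N and z of jaw_tip in the frame of clamp above 0.075 m), for 0.2 s.
2. the upper handle has been closed past its peak (z of jaw_tip in the frame of clamp below 0.073 m and x of lug_center in the frame of clamp between 0.071 and 0.08 m and y of lug_center in the frame of clamp between -0.005 and 0.005 m and z of lug_center in the frame of clamp between 0.06 and 0.07 m and angle between the x axis of lug_center and the x axis of clamp, either way round below 0.12 rad), for 0.2 s.
At the end, for the whole second after the job is handed in: Lug flat on the bed, home: centre 71 to 80 mm along the pliers' x (home 75), within 5 mm sideways, 60 to 70 mm high, within 0.12 rad, at rest; upper jaw down on the lug (jaw_tip under 73 mm above the table) with the handle staying locked untouched; robot touches neither (all of step 2 and contact force between the fingers and lug below 0.2 N and contact force between each of the fingers, the arm and handle below 0.2 N and linear speed of lug below 0.02 m/s).
It fails at once if the upper handle is loaded with more than 22 N (contact force between any of the fingers, the arm and handle above 22 N).
It fails at once if another thing on the table is shifted by more than 30 mm (distance of any of short_bar, flange, magnet_square, spray_can, mug, hammer, offcut from where it was at the start of the episode above 0.03 m).
It also fails if it takes over 67 s, if anything falls off the work surface, if the arm or the gripper's body presses on something with over 40 N, if the wrist force passes 120 N, or if a joint passes its speed limit or range.

ROBOT

A 7-joint arm with a two-finger parallel gripper is mounted at the origin on the work surface. World frame = base frame: x ahead of the robot, y to its left, z up, the work surface at z = 0. Lengths are in m, angles in degrees, forces in N, time in s.
With the tool pointing down it reaches from about 0.425 to 0.875 m from the base axis. Payload 4.7 kg.
Tool frame: the origin (TCP) lies between the finger pads; the fingertips stand 8 mm ahead of it and the grasp point (between the pads) lies 11 mm behind it; z points along the fingers, y is the line along which they close (so a half turn about z gives the same grasp; the last joint's range is limited). The gripper opens to 87 mm and grips with 3 to 60 N. Pads are 19 mm wide; open, the fingers measure 117 mm over their backs; the gripper's body (75 mm by 190 mm) begins 51 mm behind the grasp point.
Start: joints at [77.24, 18.392, -4.016, 83.108, 1.295, 78.541, -3.26], TCP at [0.152, -0.632, 0.231] pointing down, gripper open.
Joint ranges: [-163.93, 163.93], [-17.29, 119.83], [-79.2, 71.16], [3.27, 140.29], [-89.18, 269.18], [5.43, 117.66], [-154.24, 154.24]. Speed limits (degrees/s): [147.25, 147.25, 180, 180, 180, 180, 180].

INTERFACE

Orientations are given as [roll, pitch, yaw] about the fixed x, y, z axes, in that order (R = Rz(yaw) Ry(pitch) Rx(roll)).
In Python, from cell import env, viewer gives the robot as it stands. The module is installed in compiled form; this text tells all that it offers.
- The arm moves only by the tool arm_command, never from a script. Its argument "series" is a list of rows, each a list of 2 entries, a list of its own where there are three numbers: the shift along the tool's x, y, z in mm, then the turn about the tool's z in rad. A call has exactly 5 rows; each row is the pose to reach, as a shift and turn from the pose commanded when the call began, along the tool's axes at that moment; what a row does not reach only later rows make up. A row lasts 1/10 s, in which the tool goes at most 50 mm and 8.59 degrees, less where a joint would pass 70% of its speed; a pose out of reach is approached as far as the arm can. A call with a gripper value outside its range is refused whole. "grip" is the gripper command: -1 is fully open, 1 is shut, values between are in proportion, set as the call begins (left out, the last holds). The fingers move at their own pace and stop on an object; "grip_force" is the grip in N (left out, the last holds). Time passes only in rows, so rows that repeat a pose let the fingers close, or fill a call up. It gives the time, the measured TCP pose, the force, the opening and the grip force at its end, in the units of the state.
- env.get_obs(): the state, without advancing time (a new reading comes with each control period).
- viewer.read_camera(name): name is "scene" or "side" or "wrist"; returns (picture, depth): 384x512x3 uint8, blue, green, red; 384x512 float32, m along the optical axis (not along the pixel's ray), 0 where there is no reading.
- viewer.calibration(name): a dict with "K" (3x3 intrinsics, pixels), "dist" ([k1, k2, p1, p2, k3] as OpenCV has them; the pictures are not rectified), "T" (4x4, takes a point from camera to world coordinates); the wrist camera has in their place "hand_eye" (4x4, takes a point from camera to tool coordinates, whose origin is the TCP and whose axes are the flange's). Camera axes: x right, y up, looking along -z (the intrinsics and any distortion apply to the point x, -y, -z); pixel columns grow to the right and rows downward; lengths in m; the calibration is good to about 2 mm. A picture is of the moment at which its call begins: read the wrist's pose just before it. calibration takes no time and is no camera call.
- env.sign_off(): hands the job in; it is judged then, once.
The state is a dict: "time_s": time; "qpos": joint angles; "joint_velocities": joint speeds; "effort": joint torques, N m; "tool_pos": TCP position; "tool_rot": TCP orientation; "force": force on the tool from outside, world axes, zero at the start; "wrist_torque": the same for the moment, N m; "grip_width": finger opening in m; "grasp_force": force on a finger pad.
Only numpy, scipy, OpenCV 4.12 (cv2) and the standard library are available. Lean on these libraries where they do the work, as an engineer would, in place of code of your own. Each camera call takes 0.05 s, during which the arm holds its last target. There are 200 camera calls.

## Working session

There is one attempt and no reset: what is moved stays moved. The work goes in short steps, Python scripts to look and compute and a tool call to move; the robot and the scene stay as the last step left them, time stands still between calls to the robot, and variables do not carry over. Pictures are saved under pics/ and viewed, at most 10 in all, crops included, and the job is handed in when it is done.

Besides the shell and the picture viewer there is one more tool, called after "Call:" as a command line: name --argument value ..., lists and objects as JSON in quotes. arm_command: Moves the arm, as the interface text tells. Its arguments: {"type":"object","properties":{"series":{"type":"array"},"grip":{"type":"number"},"grip_force":{"type":"number"}},"required":["series"]}

```bash
mkdir -p pics; cat > h.py <<'E'
import numpy as np, cv2
from cell import env, viewer
from scipy.spatial.transform import Rotation as R
def Ttool(o=None):
    o=o or env.get_obs(); T=np.eye(4); T[:3,3]=o['tool_pos']; T[:3,:3]=R.from_euler('xyz',o['tool_rot'],degrees=True).as_matrix(); return T
def grab(name):
    o=env.get_obs(); c=viewer.calibration(name); im,d=viewer.read_camera(name)
    T=c['T'] if 'T' in c else Ttool(o)@np.array(c['hand_eye'])
    return im,d,np.array(c['K']),np.array(c['dist']),np.array(T)
def cloud(d,K,dist,T):
    h,w=d.shape; u,v=np.meshgrid(np.arange(w),np.arange(h))
    p=cv2.undistortPoints(np.stack([u,v],-1).reshape(-1,1,2).astype(np.float64),K,dist).reshape(h,w,2)
    P=np.stack([p[...,0]*d,-p[...,1]*d,-d],-1); W=P@T[:3,:3].T+T[:3,3]; W[d<=0]=np.nan; return W
def shift(target):  # mm in tool axes
    T=Ttool(); return (T[:3,:3].T@(np.array(target)-T[:3,3])*1000).round(1)
E
python3 - <<'E'
from h import *
print(env.get_obs())
ims=[]
for n in ['scene','side','wrist']:
    im,d,K,dist,T=grab(n); np.savez(n+'.npz',im=im,d=d,K=K,dist=dist,T=T); cv2.imwrite(f'pics/{n}0.png',im); print(n,T.round(3).tolist())
    ims.append(im)
cv2.imwrite('pics/s.png',cv2.resize(ims[0],(800,600)))
cv2.imwrite('pics/sw.png',np.vstack([cv2.resize(np.hstack(ims[1:]),(800,300))]))
E
```

```text
{'time_s': 0.0, 'qpos': array([77.24150945, 18.4395578 , -4.01367544, 83.17482697,  1.29483797,
       78.54079173, -3.26030537]), 'joint_velocities': array([-0.00294337, -0.05772184, -0.0293543 ,  0.00707364,  0.0685493 ,
        0.07049358, -0.01020204]), 'effort': array([ 2.34663767e-04, -4.91280055e+01, -4.03398843e-01, -3.12523627e+01,
       -6.38661487e-02,  4.38180612e-02,  1.80907282e-04]), 'tool_pos': array([ 0.15227754, -0.63135712,  0.22945626]), 'tool_rot': array([-1.79890050e+02,  6.18170816e-03,  1.35661455e+01]), 'force': array([-0.85805282, -0.7553772 , -1.07340304]), 'wrist_torque': array([-0.00874248, -0.01630731,  0.01210284]), 'grasp_force': 0.0, 'grip_width': 0.08689740424050842}
scene [[0.352, -0.553, 0.755, 1.55], [0.936, 0.214, -0.279, -0.322], [-0.008, 0.805, 0.593, 0.892], [0.0, 0.0, 0.0, 1.0]]
side [[-0.903, 0.222, -0.369, 0.095], [-0.43, -0.508, 0.747, 1.028], [-0.022, 0.832, 0.554, 0.868], [0.0, 0.0, 0.0, 1.0]]
wrist [[0.234, 0.929, 0.287, 0.23], [-0.972, 0.224, 0.067, -0.611], [-0.002, -0.295, 0.955, 0.384], [0.0, 0.0, 0.0, 1.0]]
```

View pics/s.png

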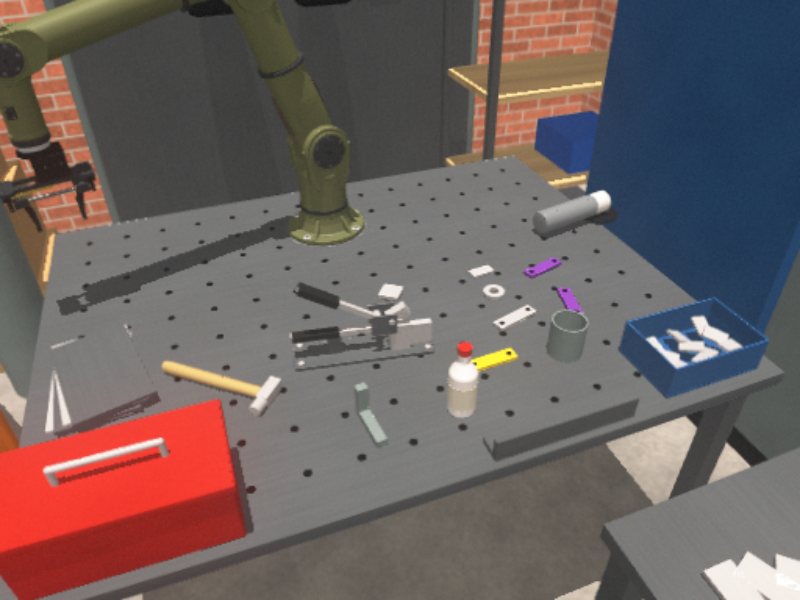

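View pics/sw.png

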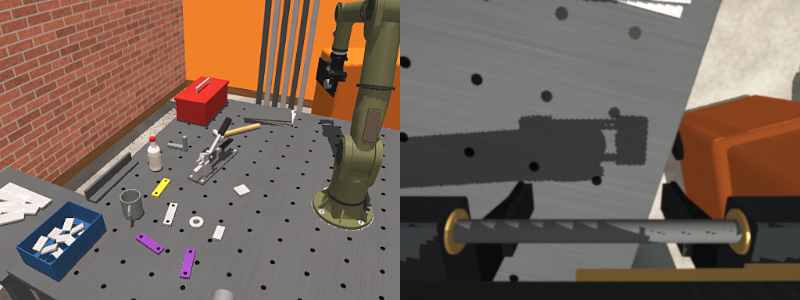

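Lug candidates (800x600 scene pixels):
- Bar with holes at (515,318).
- Short bar at (481,270), no holes.
- Purple bars at (543,267) and (569,300), yellow bar at (494,359).
- Ring at (494,291), offcut at (390,291), and white pieces in the blue bin.

I choose (515,318). The pliers are at about (365,335), with the mouth to the right. Next I'll check the lug in a close crop and measure it.

```bash
cat > m.py <<'E'
from h import *
W={};I={}
for n in ['scene','side']:
    z=np.load(n+'.npz'); W[n]=cloud(z['d'],z['K'],z['dist'],z['T']); I[n]=z['im']
im=I['scene']; w=W['scene']
for (u,v,nm) in [(330,203,'lug'),(308,173,'short'),(316,186,'ring'),(365,214,'mug'),(295,250,'can'),(250,186,'offcut'),(204,188,'grip')]:
    print(nm,w[v,u].round(3))
# lug rect
for n in W:
    c=W['scene'][203,330]; ww=W[n]; m=(np.hypot(ww[...,0]-c[0],ww[...,1]-c[1])<.075)&(ww[...,2]>.005)&(ww[...,2]<.02)
    hsv=cv2.cvtColor(I[n],cv2.COLOR_BGR2HSV); m&=(hsv[...,1]<60)
    k,lab=cv2.connectedComponents(m.astype(np.uint8)); 
    for i in range(1,k):
        P=ww[lab==i]
        if len(P)>60:
            r=cv2.minAreaRect((P[:,:2]*1000).astype(np.float32)); print(n,len(P),r,np.median(P[:,2]))
# top-down map around the clamp, 1px=1mm
x0,x1,y0,y1=.35,.8,-.35,.25
H=np.zeros((int((x1-x0)*1000),int((y1-y0)*1000)),np.float32);C=np.zeros(H.shape+(3,),np.uint8)
for n in W:
    P=W[n].reshape(-1,3);B=I[n].reshape(-1,3);ok=np.isfinite(P[:,0])&(P[:,0]>x0)&(P[:,0]<x1-.002)&(P[:,1]>y0+.002)&(P[:,1]<y1)&(P[:,2]<.25)
    for p,b in zip(P[ok],B[ok]):
        i,j=int((x1-p[0])*1000),int((y1-p[1])*1000)
        i=min(i,H.shape[0]-1); j=min(j,H.shape[1]-1)
        if p[2]>H[i,j]: H[i,j]=p[2];C[i,j]=b
np.save('H.npy',H)
K=np.ones((3,3),np.uint8);hm=cv2.applyColorMap(np.clip(cv2.dilate(H,K)*1000*1.2,0,255).astype(np.uint8),cv2.COLORMAP_JET)
cr=lambda a,s:cv2.resize(a,(800,300) if s else None,interpolation=cv2.INTER_CUBIC)
a=cv2.resize(im[160:260,180:380],(800,400)); cv2.imwrite('pics/crop.png',a)
cv2.imwrite('pics/hm.png',hm)
E
python3 m.py
```

```text
lug [0.591 0.296 0.009]
short [0.389 0.307 0.009]
ring [0.47  0.302 0.001]
mug [0.756 0.326 0.077]
can [0.819 0.051 0.074]
offcut [0.389 0.062 0.009]
grip [ 0.554 -0.143  0.167]
scene 175 ((585.4487915039062, 295.2239990234375), (34.319297790527344, 115.85803985595703), 15.635534286499023) 0.008889304029459089
side 279 ((583.029541015625, 300.02410888671875), (30.627946853637695, 112.4908447265625), 15.765973091125488) 0.008391280045644933
```

View pics/crop.png

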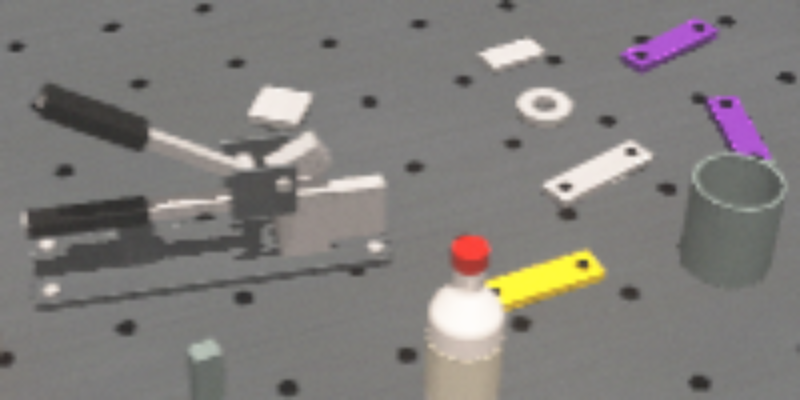

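View pics/hm.png

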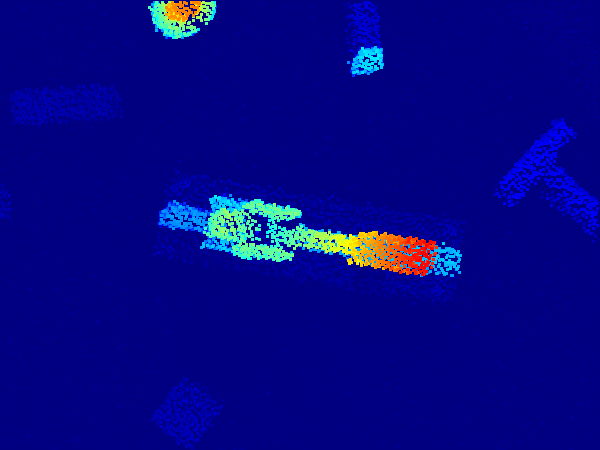

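The crop confirms the choice: the bar at crop (598,171) has two hole marks. In the height map the pliers' mouth points to +y, tilted slightly to +x. Next I'll fit the pliers' pose.

```bash
cat > c.py <<'E'
from h import *
P=[]
for n in ['scene','side']:
    z=np.load(n+'.npz'); w=cloud(z['d'],z['K'],z['dist'],z['T']).reshape(-1,3)
    P.append(w[(w[:,0]>.48)&(w[:,0]<.65)&(w[:,1]>-.23)&(w[:,1]<.12)])
for q in P:
    b=q[(q[:,2]>.005)&(q[:,2]<.2)]; b=b[(b[:,2]<.012)]
    # trim stray
    print('plate',len(b),cv2.minAreaRect((b[:,:2]*1000).astype(np.float32)))
    t=q[np.abs(q[:,2])<.004]; print('table z',np.median(t[:,2]))
A=np.vstack(P)
b=A[(A[:,2]>.005)&(A[:,2]<.012)]
r=cv2.minAreaRect((b[:,:2]*1000).astype(np.float32)); print('both',r)
# refine: grip line of lower handle + upper handle + bed centre line
yaw=np.arctan2(.025,.3)+0
c=np.array(r[0])/1000; ang=np.deg2rad(r[2]); d=np.array([np.cos(ang),np.sin(ang)])
if r[1][0]<r[1][1]: d=np.array([-d[1],d[0]])
if d[1]<0:d=-d
print('axis',np.rad2deg(np.arctan2(d[1],d[0])),c)
n=np.array([-d[1],d[0]])
for nm,q in zip('sc si'.split(),P):
    L=np.c_[(q[:,:2]-c)@d,(q[:,:2]-c)@n,q[:,2]]
    bed=L[(L[:,2]>.052)&(L[:,2]<.066)&(L[:,0]>.085)]
    print(nm,'bed',len(bed),bed.min(0).round(4) if len(bed) else 0,bed.max(0).round(4),np.median(bed,0).round(4))
    ck=L[(L[:,2]>.068)&(L[:,2]<.08)&(L[:,0]>.0)]; print('cheek',np.percentile(ck,[2,50,98],axis=0).round(4).tolist())
    h=L[(L[:,2]>.12)&(L[:,0]<-.02)]; f=np.polyfit(h[:,0],h[:,1],1); print('handle y slope',f.round(4),'z line',np.polyfit(h[:,0],h[:,2],1).round(4),h[:,0].min().round(3),h[:,2].max().round(3))
E
python3 c.py
```

```text
plate 941 ((566.2588500976562, -63.90318298339844), (296.7182922363281, 88.74369812011719), 78.52796936035156)
table z -0.0005797360211793334
plate 284 ((550.7368774414062, -56.10765075683594), (300.46112060546875, 75.0753173828125), 77.97190856933594)
table z -0.001858411742573729
both ((562.4832763671875, -59.8349609375), (303.19036865234375, 97.76216888427734), 78.52796936035156)
axis 78.52796936035156 [ 0.56248328 -0.05983496]
sc bed 82 [ 0.0854 -0.0256  0.0522] [0.1452 0.0242 0.0656] [0.1112 0.0024 0.0591]
cheek [[0.0146, -0.0232, 0.0686], [0.0509, -0.0196, 0.0728], [0.0991, 0.0191, 0.0795]]
handle y slope [ 0.0701 -0.0028] z line [-0.6342  0.1082] -0.126 0.189
si bed 104 [ 0.085  -0.0192  0.0521] [0.1493 0.0315 0.0658] [0.1037 0.008  0.0567]
cheek [[0.0239, -0.0173, 0.0682], [0.0692, 0.0245, 0.0712], [0.1033, 0.0293, 0.079]]
handle y slope [-0.0014  0.004 ] z line [-0.6384  0.1085] -0.12 0.188
```

Call:
arm_command --series '[[[30, -28, -14], 0], [[60, -56, -28], 0], [[95, -88, -42], 0], [[130, -120, -56], 0], [[165, -152, -70], 0]]'

```text
time_s: 0.65
tool_pos: [0.2779, -0.4436, 0.3009]
tool_rot: [-180.0, 0.0, 13.6]
force: [0.2, -1.0, -0.4]
grip_width: 0.0867
grasp_force: 0.0
```

Call:
arm_command --series '[[[36, -33, 0], 0], [[72, -66, 0], 0], [[108, -99, 0], 0], [[144, -132, 0], 0], [[180, -165, 0], 0]]'

```text
time_s: 1.15
tool_pos: [0.4141, -0.2409, 0.3005]
tool_rot: [180.0, 0.0, 13.6]
force: [0.3, -2.3, -0.4]
grip_width: 0.0868
grasp_force: 0.0
```

Call:
arm_command --series '[[[36, -33, 0], -0.15], [[72, -66, 0], -0.3], [[108, -99, 0], -0.45], [[144, -132, 0], -0.6], [[180, -165, 0], -0.74]]'

```text
time_s: 1.65
tool_pos: [0.5504, -0.0385, 0.3006]
tool_rot: [180.0, 0.0, 56.3]
force: [0.5, -0.2, -0.1]
grip_width: 0.0871
grasp_force: 0.0
```

Call:
arm_command --series '[[[3, -10, 0], -0.14], [[6, -20, 0], -0.28], [[10, -30, 0], -0.42], [[10, -30, 0], -0.42], [[10, -30, 0], -0.42]]'

```text
time_s: 2.15
tool_pos: [0.5305, -0.0155, 0.3005]
tool_rot: [180.0, 0.0, 79.8]
force: [0.2, 0.1, 0.4]
grip_width: 0.0868
grasp_force: 0.0
```

```bash
python3 - <<'E'
from h import *
o=env.get_obs(); print(o['tool_pos'],o['tool_rot'],o['time_s'],o['force'],o['qpos'].round(0))
im,d,K,dist,T=grab('wrist'); np.savez('w1.npz',im=im,d=d,K=K,dist=dist,T=T); cv2.imwrite('pics/w1.png',im)
E
```

```text
[ 0.53052067 -0.01549175  0.30047997] [1.79985381e+02 3.74489181e-02 7.98371874e+01] 2.15 [0.23450707 0.13050556 0.43912877] [ 39.   5. -43.  92.   3.  84. -14.]
```

View pics/w1.png

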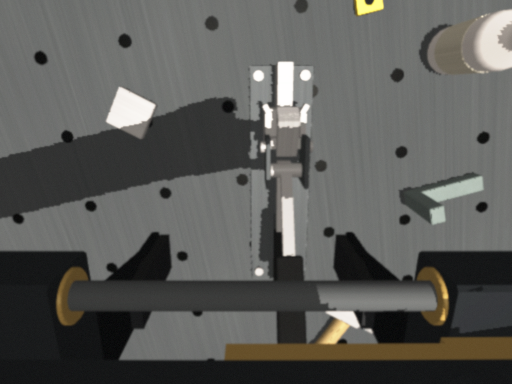

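The wrist view shows the pliers from above: rail at (286,62–100), flared cheeks at about (268,112) and (306,112), plate bolts at (259,75), (305,75) and (259,271). Next I'll fit the rail from the depth image.

```bash
cat > d.py <<'E'
from h import *
z=np.load('w1.npz'); w=cloud(z['d'],z['K'],z['dist'],z['T'])
hs=cv2.cvtColor(z['im'],cv2.COLOR_BGR2GRAY)
def rect(m,nm):
    P=w[m]; r=cv2.minAreaRect((P[:,:2]*1000).astype(np.float32)); print(nm,len(P),np.round(r[0],1),np.round(r[1],1),round(r[2],2),'z',np.median(P[:,2]).round(4)); return P
U,V=np.meshgrid(np.arange(512),np.arange(384)); Z=w[...,2]
rail=rect((abs(U-286)<14)&(V>55)&(V<103)&(Z>.05)&(Z<.066),'rail')
pl=rect((abs(U-281)<36)&(V>58)&(V<245)&(Z>.004)&(Z<.014),'plate')
for v in range(62,130,4):
    row=[(u,(w[v,u]*1000).round(0).astype(int).tolist()) for u in range(260,314,3)]
    print(v,' '.join(f"{p[2]}" for u,p in row))
# axis from rail midlines
mids=[]
for v in range(64,102):
    m=(abs(U[v]-286)<14)&(Z[v]>.05)&(Z[v]<.066)
    if m.sum()>3: q=w[v][m]; mids.append((q[[0,-1],:2].mean(0)))
mids=np.array(mids); f=np.polyfit(mids[:,1],mids[:,0],1); print('rail axis deg',90-np.rad2deg(np.arctan(f[0])),mids[0],mids[-1])
# handle line
m=(abs(U-287)<18)&(V>190)&(V<290)&(Z>.11)&(Z<.22); P=w[m]; print('handle xy',np.polyfit(P[:,1],P[:,0],1),'zy',np.polyfit(P[:,1],P[:,2],1),P[:,1].min())
# bolts pix
for u,v in [(259,75),(305,75),(259,271)]: print('bolt',w[v,u].round(4))
E
python3 d.py
```

```text
rail 583 [581.3  67.4] [42.8 16.1] 81.83 z 0.0604
plate 5573 [565.2 -32. ] [244.2  80.2] 80.37 z 0.0085
62 1 2 -1 0 1 0 60 61 61 61 61 -1 0 -1 0 1 1 1
66 8 8 9 10 8 10 60 60 61 60 60 9 9 7 9 9 8 9
70 7 8 8 8 9 9 56 61 61 60 59 7 9 9 8 14 9 8
74 14 15 9 9 9 7 57 59 60 61 60 9 8 9 13 14 13 8
78 14 9 7 7 9 7 59 60 60 61 60 9 10 9 15 14 12 9
82 8 6 9 7 9 9 58 60 59 61 62 9 9 9 9 8 9 8
86 8 8 9 7 9 9 60 59 61 61 61 7 9 8 7 8 8 8
90 10 9 8 9 7 7 60 61 60 61 59 9 8 8 8 9 8 9
94 9 8 9 8 7 8 60 61 62 60 61 9 9 8 9 9 8 8
98 8 7 8 9 9 9 61 60 59 61 62 9 9 7 8 8 9 9
102 7 9 8 7 8 9 61 61 60 62 60 8 8 9 9 9 7 8
106 7 73 75 9 7 10 60 60 61 60 60 7 9 10 66 73 75 9
110 10 9 75 74 59 60 97 96 97 98 96 97 97 59 75 75 7 7
114 7 8 76 74 61 60 103 103 102 102 104 102 104 104 74 75 9 0
118 9 9 73 74 62 59 107 109 111 110 109 110 108 110 76 75 8 1
122 10 10 75 75 61 61 107 113 113 112 113 112 113 114 77 73 9 0
126 8 8 74 74 61 61 108 110 111 111 111 111 111 112 73 75 8 2
rail axis deg 81.61103696715428 [0.58400404 0.08650371] [0.57853636 0.04748719]
handle xy [0.16564676 0.56912693] zy [-0.71431476  0.07004083] -0.12420175839687617
bolt [0.5556 0.0817 0.0119]
bolt [0.6118 0.0717 0.0118]
bolt [ 0.5091 -0.1864  0.0143]
```

Call:
arm_command --series '[[[48, 1, 0], -0.09], [[96, 2, 0], -0.18], [[144, 4, 0], -0.27], [[192, 6, 20], -0.36], [[240, 8, 45], -0.45]]'

```text
time_s: 2.7
tool_pos: [0.5804, 0.2157, 0.2587]
tool_rot: [179.8, 0.0, 105.8]
force: [1.3, -0.9, 0.6]
grip_width: 0.087
grasp_force: 0.0
```

Call:
arm_command --series '[[[25, 22, 25], 0], [[46, 22, 55], 0], [[46, 22, 55], 0], [[46, 22, 55], 0], [[46, 22, 55], 0]]'

```text
time_s: 3.2
tool_pos: [0.589, 0.2632, 0.2047]
tool_rot: [179.9, 0.1, 105.6]
force: [-0.1, -0.0, 0.6]
grip_width: 0.0868
grasp_force: 0.0
```

```bash
cat > lug.py <<'E'
from h import *
o=env.get_obs(); print(o['tool_pos'].round(4),o['tool_rot'].round(2),o['time_s'])
im,d,K,dist,T=grab('wrist'); cv2.imwrite('pics/w2.png',im)
w=cloud(d,K,dist,T); hsv=cv2.cvtColor(im,cv2.COLOR_BGR2HSV)
m=(w[...,2]>.005)&(w[...,2]<.016)&(hsv[...,1]<60)&(np.hypot(w[...,0]-.584,w[...,1]-.298)<.08)
k,l,s,c=cv2.connectedComponentsWithStats(m.astype(np.uint8))
for i in range(1,k):
    if s[i,4]>300:
        P=w[l==i]; r=cv2.minAreaRect((P[:,:2]*1000).astype(np.float32)); print(s[i],np.round(r[0],1),np.round(r[1],1),r[2],np.median(P[:,2]),(shift([r[0][0]/1000,r[0][1]/1000,.010])))
E
python3 lug.py
```

```text
[0.589  0.2632 0.2047] [1.7988e+02 6.0000e-02 1.0561e+02] 3.2
[ 242   80   30  108 3136] [583.4 300.5] [ 30.  109.6] 16.00436019897461 0.01048412653269093 [ 37.7   4.1 195. ]
```

View pics/w2.png

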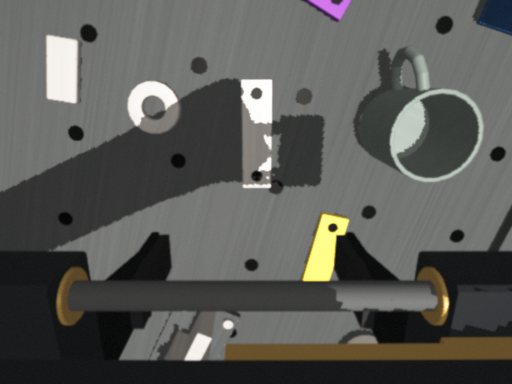

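The bar at (257,133) has two holes, measures 30 x 110 mm and its top is at 10 mm, so it is the lug. I'll grasp it 15 mm outward of its centre.

Call:
arm_command --series '[[[26, 2, 40], -0.007], [[53, 4, 85], -0.007], [[53, 4, 130], -0.007], [[53, 4, 165], -0.007], [[53, 4, 190], -0.007]]'

```text
time_s: 3.75
tool_pos: [0.5774, 0.3148, 0.0119]
tool_rot: [-180.0, 0.1, 106.1]
force: [0.1, -0.4, -0.4]
grip_width: 0.087
grasp_force: 0.0
```

Call:
arm_command --series '[[[0, 0, 4], 0], [[0, 0, 4], 0], [[0, 0, 4], 0], [[0, 0, 4], 0], [[0, 0, 4], 0]]'

```text
time_s: 4.25
tool_pos: [0.5775, 0.3168, 0.0104]
tool_rot: [179.9, 0.0, 106.2]
force: [0.5, 0.6, 0.2]
grip_width: 0.0868
grasp_force: 0.0
```

Call:
arm_command --series '[[[0, 0, 0], 0], [[0, 0, 0], 0], [[0, 0, 0], 0], [[0, 0, 0], 0], [[0, 0, 0], 0]]' --grip 1 --grip_force 30

```text
time_s: 4.75
tool_pos: [0.5767, 0.3169, 0.0093]
tool_rot: [-180.0, 0.0, 106.2]
force: [0.1, 0.1, -0.3]
grip_width: 0.0548
grasp_force: 0.0
```

Call:
arm_command --series '[[[0, 0, 0], 0], [[0, 0, 0], 0], [[0, 0, 0], 0], [[0, 0, 0], 0], [[0, 0, 0], 0]]'

```text
time_s: 5.25
tool_pos: [0.5769, 0.3169, 0.0093]
tool_rot: [180.0, -0.0, 106.2]
force: [1.6, 0.1, 0.1]
grip_width: 0.0297
grasp_force: 30.0
```

Call:
arm_command --series '[[[0, 0, -30], 0], [[0, 0, -70], 0], [[-20, -4, -100], 0.1], [[-55, -10, -115], 0.22], [[-90, -16, -115], 0.34]]'

```text
time_s: 5.75
tool_pos: [0.5872, 0.2267, 0.127]
tool_rot: [179.8, -0.1, 86.6]
force: [0.9, -0.5, -2.6]
grip_width: 0.0297
grasp_force: 30.0
```

Call:
arm_command --series '[[[-35, 16, 0], 0.11], [[-77, 14, 0], 0.11], [[-77, 14, 0], 0.11], [[-77, 14, 0], 0.11], [[-77, 14, 0], 0.11]]'

```text
time_s: 6.25
tool_pos: [0.5954, 0.1497, 0.1242]
tool_rot: [-180.0, -0.0, 80.5]
force: [1.2, 1.0, -2.2]
grip_width: 0.0298
grasp_force: 30.0
```

```bash
cat > loc.py <<'E'
from h import *
import sys
o=env.get_obs(); p=o['tool_pos']; a=np.deg2rad(80.4); d=np.array([np.cos(a),np.sin(a)]);n=np.array([-d[1],d[0]])
q=p[:2]-[.5686,-.0101]
print('t',o['time_s'],'clamp x,y,z mm',(np.array([q@d,q@n,p[2]])*1000).round(2),'yaw err',(o['tool_rot'][2]-80.4).round(2),'F clamp',(o['force'][:2]@d).round(2),(o['force'][:2]@n).round(2),o['force'][2].round(2),o['grip_width'].round(4),o['grasp_force'].round(1))
E
python3 loc.py; python3 - <<'E'
from h import *
im,d,K,dist,T=grab('wrist'); cv2.imwrite('pics/w3.png',im); np.savez('w3.npz',im=im,d=d,K=K,dist=dist,T=T)
E
```

```text
Traceback (most recent call last):
  File "loc.py", line 5, in <module>
    print('t',o['time_s'],'clamp x,y,z mm',(np.array([q@d,q@n,p[2]])*1000).round(2),'yaw err',(o['tool_rot'][2]-80.4).round(2),'F clamp',(o['force'][:2]@d).round(2),(o['force'][:2]@n).round(2),o['force'][2].round(2),o['grip_width'].round(4),o['grasp_force'].round(1))
                                                                                                                                                                                                                        ^^^^^^^^^^^^^^^^^^^^^
AttributeError: 'float' object has no attribute 'round'
```

View pics/w3.png

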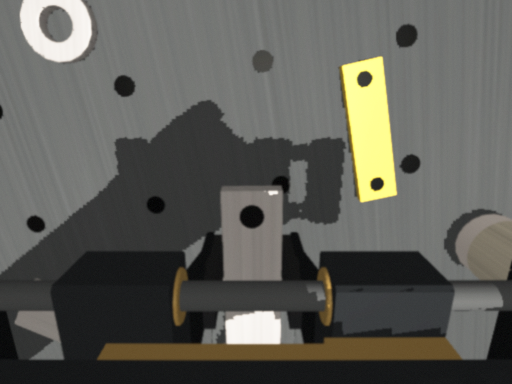

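The lug is held straight, with its outer end at (252,187). I'll measure it in the pliers' frame.

```bash
sed -i "s/o\['grip_width'\].round(4),o\['grasp_force'\].round(1)/round(o['grip_width'],4),round(o['grasp_force'],1)/" loc.py; cat > e.py <<'E'
from loc import *
z=np.load('w3.npz'); w=cloud(z['d'],z['K'],z['dist'],z['T'])
V,U=np.mgrid[:384,:512]
m=(U>210)&(U<295)&(V>180)&(V<240)&(w[...,2]>.1)&(w[...,2]<.15); P=w[m]
L=np.c_[(P[:,:2]-[.5686,-.0101])@d,(P[:,:2]-[.5686,-.0101])@n]*1000
print('x max',np.percentile(L[:,0],[98,99.5]),'z top',np.median(P[:,2]),'y',np.percentile(L[:,1],[1,50,99]))
for lo in (165,175,185):
    s=L[(L[:,0]>lo)&(L[:,0]<lo+10)]; 
    if len(s): print(lo,len(s),np.percentile(s[:,1],[1,99]).round(1),np.percentile(s[:,1],[1,99]).mean().round(2))
E
python3 e.py
```

```text
t 6.3 clamp x,y,z mm [162.52   0.28 124.26] yaw err 0.17 F clamp 0.09 0.85 -2.03 0.0293 30.0
x max [199.13568965 199.28672278] z top 0.12526915611816758 y [-17.61905124   1.76028406  20.50705028]
165 279 [-19.6  22.6] 1.48
175 1136 [-13.   16.4] 1.74
185 1210 [-12.7  16.6] 1.98
```

Call:
arm_command --series '[[[0, 1.6, 15], -0.003], [[0, 1.6, 35], -0.003], [[0, 1.6, 53], -0.003], [[-8, 1.6, 53], -0.003], [[-15, 1.6, 53], -0.003]]'

```text
time_s: 6.8
tool_pos: [0.5945, 0.1332, 0.0707]
tool_rot: [-179.9, 0.0, 80.7]
force: [-0.7, 0.1, -2.0]
grip_width: 0.0294
grasp_force: 30.0
```

Call:
arm_command --series '[[[-3, 0, 0], 0], [[-6, 0, 0], 0], [[-9, 0, 0], 0], [[-12, 0, 0], 0], [[-12, 0, 0], 0]]'

```text
time_s: 7.3
tool_pos: [0.5933, 0.1207, 0.0715]
tool_rot: [180.0, 0.0, 80.6]
force: [0.5, -0.4, -1.8]
grip_width: 0.0296
grasp_force: 30.0
```

```bash
python3 loc.py
```

```text
t 7.3 clamp x,y,z mm [133.06  -2.59  71.54] yaw err 0.16 F clamp -0.3 -0.56 -1.81 0.0296 30.0
```

Call:
arm_command --series '[[[0, -0.8, 0], 0], [[-3, -0.8, 0], 0], [[-6, -0.8, 0], 0], [[-9, -0.8, 0], 0], [[-12, -0.8, 0], 0]]'

```text
time_s: 7.8
tool_pos: [0.5904, 0.1093, 0.0713]
tool_rot: [-180.0, 0.0, 80.6]
force: [-0.6, -0.2, -2.6]
grip_width: 0.0297
grasp_force: 30.0
```

```bash
python3 loc.py
```

```text
t 7.8 clamp x,y,z mm [121.37  -1.61  71.29] yaw err 0.2 F clamp -0.32 0.59 -2.64 0.0297 30.0
```

Call:
arm_command --series '[[[-3, 0, 0], 0], [[-6, 0, 0], 0], [[-9, 0, 0], 0], [[-12, 0, 0], 0], [[-12, 0, 0], 0]]'

```text
time_s: 8.3
tool_pos: [0.5882, 0.0971, 0.0711]
tool_rot: [-180.0, 0.0, 80.6]
force: [-1.7, 0.6, -2.8]
grip_width: 0.0295
grasp_force: 30.0
```

```bash
python3 loc.py
```

```text
t 8.3 clamp x,y,z mm [108.96  -1.41  71.14] yaw err 0.16 F clamp 0.26 1.78 -2.81 0.0295 30.0
```

Call:
arm_command --series '[[[-3, 0, 0], 0], [[-6, 0, 0], 0], [[-9, 0, 0], 0], [[-11, 0, 0], 0], [[-11, 0, 0], 0]]'

```text
time_s: 8.8
tool_pos: [0.5865, 0.0864, 0.0712]
tool_rot: [-180.0, 0.0, 80.6]
force: [-2.3, 1.0, -2.7]
grip_width: 0.0298
grasp_force: 30.0
```

```bash
python3 loc.py
```

```text
t 8.8 clamp x,y,z mm [98.17 -1.56 71.25] yaw err 0.17 F clamp 0.63 2.42 -2.65 0.0298 30.0
```

Call:
arm_command --series '[[[-1, -0.6, 0.5], 0], [[-2, -0.6, 1], 0], [[-3, -0.6, 1], 0], [[-4, -0.6, 1], 0], [[-4, -0.6, 1], 0]]'

```text
time_s: 9.3
tool_pos: [0.5856, 0.0827, 0.0704]
tool_rot: [180.0, 0.0, 80.6]
force: [-0.8, 1.2, -2.3]
grip_width: 0.0296
grasp_force: 30.0
```

```bash
python3 loc.py
```

```text
t 9.3 clamp x,y,z mm [94.39 -1.32 70.38] yaw err 0.19 F clamp 1.04 0.94 -2.25 0.0296 30.0
```

Call:
arm_command --series '[[[-0.5, 0, 0], 0], [[-1, 0, 0], 0], [[-1.5, 0, 0], 0], [[-2, 0, 0], 0], [[-2, 0, 0], 0]]'

```text
time_s: 9.8
tool_pos: [0.5853, 0.0812, 0.0704]
tool_rot: [180.0, -0.0, 80.6]
force: [-0.7, 0.8, -1.7]
grip_width: 0.0296
grasp_force: 30.0
```

```bash
python3 loc.py
```

```text
t 9.8 clamp x,y,z mm [92.83 -1.25 70.44] yaw err 0.21 F clamp 0.63 0.82 -1.75 0.0296 30.0
```

Call:
arm_command --series '[[[-0.5, 0, 0], 0], [[-1, 0, 0], 0], [[-1.5, 0, 0], 0], [[-2, 0, 0], 0], [[-2, 0, 0], 0]]'

```text
time_s: 10.3
tool_pos: [0.5852, 0.0811, 0.0707]
tool_rot: [179.9, -0.1, 80.7]
force: [1.5, 4.7, -2.8]
grip_width: 0.0293
grasp_force: 30.0
```

```bash
python3 loc.py
```

```text
t 10.3 clamp x,y,z mm [92.67 -1.21 70.72] yaw err 0.26 F clamp 4.86 -0.68 -2.79 0.0293 30.0
```

The stop is felt at x ≈ 92.7 mm, where it was expected. I'll ease off, set the lug down and release it.

Call:
arm_command --series '[[[1, 0, 0.5], 0], [[1.5, 0, 1], 0], [[1.5, 0, 1.4], 0], [[1.5, 0, 1.4], 0], [[1.5, 0, 1.4], 0]]'

```text
time_s: 10.8
tool_pos: [0.5853, 0.0811, 0.0694]
tool_rot: [180.0, -0.0, 80.6]
force: [0.1, 3.9, 2.5]
grip_width: 0.0298
grasp_force: 30.0
```

Call:
arm_command --series '[[[0, 0, 0], 0], [[0, 0, 0], 0], [[0, 0, 0], 0], [[0, 0, 0], 0], [[0, 0, 0], 0]]' --grip -0.1

```text
time_s: 11.3
tool_pos: [0.585, 0.0801, 0.0688]
tool_rot: [-180.0, 0.0, 80.6]
force: [-0.4, 0.1, 1.4]
grip_width: 0.0473
grasp_force: 0.0
```

```bash
python3 loc.py
```

```text
t 11.3 clamp x,y,z mm [91.7  -1.16 68.8 ] yaw err 0.18 F clamp 0.04 0.37 1.35 0.0473 0.0
```

Call:
arm_command --series '[[[0, 0, -15], 0], [[0, 0, -45], 0], [[0, 0, -85], 0], [[0, 0, -130], 0], [[0, 0, -130], 0]]'

```text
time_s: 11.8
tool_pos: [0.5889, 0.0823, 0.207]
tool_rot: [179.3, -0.2, 80.6]
force: [-0.2, 0.0, 0.6]
grip_width: 0.0478
grasp_force: 0.0
```

```bash
cat > v.py <<'E'
from loc import *
im,D,K,dist,T=grab('wrist'); w=cloud(D,K,dist,T); cv2.imwrite('pics/w4.png',im)
P=w[(w[...,2]>.062)&(w[...,2]<.08)]
L=np.c_[(P[:,:2]-[.5686,-.0101])@d,(P[:,:2]-[.5686,-.0101])@n]*1000
s=(L[:,0]>50)&(L[:,0]<150)&(abs(L[:,1])<40);L=L[s]
print(len(L),'end x',np.percentile(L[:,0],[1,99.5]),'z',np.median(P[s,2]))
for lo in range(60,130,10):
    q=L[(L[:,0]>lo)&(L[:,0]<lo+10)]
    if len(q)>20: print(lo,np.percentile(q[:,1],[1,99]).round(1))
E
python3 v.py
```

```text
t 11.8 clamp x,y,z mm [ 94.46  -4.62 206.98] yaw err 0.23 F clamp -0.0 0.17 0.55 0.0478 0.0
3037 end x [ 50.52346722 129.94186478] z 0.07057862282293875
60 [-15.1  14.3]
70 [-15.   14.2]
80 [-14.9  14.1]
90 [-14.8  14. ]
100 [-14.7  14.7]
110 [-14.5  14.5]
120 [-14.4  14.4]
```

The lug is home: its outer end is at x = 129.9, y ≈ 0, top at 70.6 mm. Next is the handle: close the fingers and move over the grip.

Call:
arm_command --series '[[[0, 0, -25], 0], [[-30, 0, -55], 0], [[-75, 0, -55], 0], [[-120, 0, -55], 0], [[-165, 0, -55], 0]]' --grip 1 --grip_force 20

```text
time_s: 12.35
tool_pos: [0.5573, -0.0836, 0.2539]
tool_rot: [-180.0, 0.0, 80.6]
force: [0.4, -1.8, 0.2]
grip_width: 0.0156
grasp_force: 0.0
```

Call:
arm_command --series '[[[-40, 0, 0], 0], [[-60, 0, 0], 0], [[-60, 0, 0], 0], [[-60, 0, 0], 0], [[-60, 0, 0], 0]]'

```text
time_s: 12.85
tool_pos: [0.5486, -0.1389, 0.2539]
tool_rot: [-180.0, -0.1, 80.8]
force: [0.7, 0.2, 0.5]
grip_width: 0.0003
grasp_force: 0.0
```

```bash
cat > hd.py <<'E'
from loc import *
# handle pose from side/scene camera, in clamp frame
for nm in ['scene','side']:
    im,D,K,dist,T=grab(nm); w=cloud(D,K,dist,T).reshape(-1,3); B=im.reshape(-1,3)
    q=w[:,:2]-[.5686,-.0101]; L=np.c_[q@d,q@n,w[:,2]]*1000
    s=(L[:,0]>-195)&(L[:,0]<-60)&(abs(L[:,1])<22)&(L[:,2]>95)&(L[:,2]<215); s&=(B.max(1)<80)
    P=L[s]
    if len(P)<20: print(nm,len(P)); continue
    top=[(b,np.percentile(P[(P[:,0]>b)&(P[:,0]<b+6),2],85)) for b in range(-190,-60,6) if ((P[:,0]>b)&(P[:,0]<b+6)).sum()>5]
    print(nm,len(P),[(b+3,round(t)) for b,t in top])
E
python3 hd.py
```

```text
t 12.85 clamp x,y,z mm [-130.35   -1.79  253.91] yaw err 0.38 F clamp 0.36 -0.68 0.49 0.0003 0.0
scene 235 [(-175, 183), (-169, 188), (-163, 186), (-157, 182), (-151, 179), (-145, 175), (-139, 169), (-133, 166), (-127, 162), (-121, 158), (-115, 155), (-109, 151), (-103, 148), (-97, 143)]
side 194 [(-169, 186), (-163, 184), (-157, 180), (-151, 177), (-145, 173), (-139, 171), (-133, 168), (-127, 164), (-121, 159), (-115, 156), (-109, 151), (-103, 148), (-97, 146)]
```

Call:
arm_command --series '[[[2, 0, 20], 0], [[2, 0, 42], 0], [[2, 0, 58], 0], [[2, 0, 66], 0], [[2, 0, 66], 0]]'

```text
time_s: 13.45
tool_pos: [0.5481, -0.1387, 0.1869]
tool_rot: [-179.9, -0.0, 80.7]
force: [-0.0, -0.8, 0.5]
grip_width: 0.0008
grasp_force: 0.0
```

Call:
arm_command --series '[[[0, 0, 3], 0], [[0, 0, 6], 0], [[0, 0, 9], 0], [[0, 0, 12], 0], [[-1, 0, 15], 0]]'

```text
time_s: 13.95
tool_pos: [0.5488, -0.1404, 0.1732]
tool_rot: [180.0, 0.0, 80.6]
force: [-0.1, -1.0, 0.9]
grip_width: 0.0003
grasp_force: 0.6
```

Call:
arm_command --series '[[[-1, 0, 2], 0], [[-1.5, 0, 4], 0], [[-2, 0, 6], 0], [[-3, 0, 8], 0], [[-4, 0, 10], 0]]'

```text
time_s: 14.45
tool_pos: [0.548, -0.1445, 0.163]
tool_rot: [180.0, 0.0, 80.6]
force: [-0.3, -1.2, 2.6]
grip_width: 0.0006
grasp_force: 1.2
```

Call:
arm_command --series '[[[-0.5, 0, 1], 0], [[-1, 0, 2], 0], [[-1.5, 0, 3], 0], [[-2, 0, 4], 0], [[-2, 0, 5], 0]]'

```text
time_s: 14.95
tool_pos: [0.5476, -0.1464, 0.158]
tool_rot: [180.0, 0.0, 80.6]
force: [-0.2, 0.3, 2.4]
grip_width: 0.0003
grasp_force: 1.2
```

Call:
arm_command --series '[[[-0.5, 0, 1], 0], [[-1, 0, 2], 0], [[-1.5, 0, 3], 0], [[-2, 0, 4], 0], [[-2, 0, 5], 0]]'

```text
time_s: 15.45
tool_pos: [0.5472, -0.1484, 0.1529]
tool_rot: [180.0, 0.0, 80.6]
force: [-0.7, 0.0, 3.2]
grip_width: 0.0005
grasp_force: 1.2
```

Call:
arm_command --series '[[[-0.5, 0, 1], 0], [[-1, 0, 2], 0], [[-1.5, 0, 3], 0], [[-2, 0, 4], 0], [[-2, 0, 5], 0]]'

```text
time_s: 15.95
tool_pos: [0.547, -0.1504, 0.1481]
tool_rot: [180.0, 0.0, 80.6]
force: [-0.1, -1.7, 4.3]
grip_width: 0.0006
grasp_force: 1.9
```

Resistance is rising. I'll continue at 0.8 mm per row or less.

Call:
arm_command --series '[[[-0.3, 0, 0.8], 0], [[-0.6, 0, 1.6], 0], [[-0.9, 0, 2.4], 0], [[-1.2, 0, 3.2], 0], [[-1.5, 0, 4], 0]]'

```text
time_s: 16.45
tool_pos: [0.5469, -0.1518, 0.1444]
tool_rot: [180.0, 0.0, 80.6]
force: [0.0, -1.0, 6.1]
grip_width: 0.0004
grasp_force: 2.9
```

Call:
arm_command --series '[[[-0.3, 0, 0.8], 0], [[-0.6, 0, 1.6], 0], [[-0.9, 0, 2.4], 0], [[-1.2, 0, 3.2], 0], [[-1.5, 0, 4], 0]]'

```text
time_s: 16.95
tool_pos: [0.547, -0.1532, 0.1408]
tool_rot: [179.9, 0.0, 80.6]
force: [-0.3, -0.3, 8.3]
grip_width: 0.0002
grasp_force: 3.9
```

Call:
arm_command --series '[[[-0.2, 0, 0.6], 0], [[-0.4, 0, 1.2], 0], [[-0.6, 0, 1.8], 0], [[-0.8, 0, 2.4], 0], [[-1, 0, 3], 0]]'

```text
time_s: 17.45
tool_pos: [0.547, -0.1541, 0.1381]
tool_rot: [179.9, 0.0, 80.6]
force: [-1.4, -0.7, 10.1]
grip_width: 0.0001
grasp_force: 4.4
```

Call:
arm_command --series '[[[-0.1, 0, 0.4], 0], [[-0.2, 0, 0.8], 0], [[-0.3, 0, 1.2], 0], [[-0.4, 0, 1.6], 0], [[-0.5, 0, 2], 0]]'

```text
time_s: 17.95
tool_pos: [0.5469, -0.1547, 0.1362]
tool_rot: [179.9, 0.0, 80.6]
force: [-1.2, -1.4, 9.7]
grip_width: 0.0006
grasp_force: 4.4
```

Call:
arm_command --series '[[[-0.1, 0, 0.4], 0], [[-0.2, 0, 0.8], 0], [[-0.3, 0, 1.2], 0], [[-0.4, 0, 1.6], 0], [[-0.5, 0, 2], 0]]'

```text
time_s: 18.45
tool_pos: [0.5468, -0.1553, 0.1341]
tool_rot: [179.9, 0.0, 80.6]
force: [-1.0, -0.6, 9.2]
grip_width: 0.0004
grasp_force: 4.1
```

The peak (~10 N) is passed and the force is fading. I'll continue gently.

Call:
arm_command --series '[[[-0.1, 0, 0.4], 0], [[-0.2, 0, 0.8], 0], [[-0.3, 0, 1.2], 0], [[-0.4, 0, 1.6], 0], [[-0.5, 0, 2], 0]]'

```text
time_s: 18.95
tool_pos: [0.5464, -0.156, 0.1317]
tool_rot: [179.9, 0.0, 80.6]
force: [-0.5, -1.2, 7.5]
grip_width: 0.0003
grasp_force: 3.2
```

Call:
arm_command --series '[[[-0.1, 0, 0.4], 0], [[-0.2, 0, 0.8], 0], [[-0.3, 0, 1.2], 0], [[-0.4, 0, 1.6], 0], [[-0.4, 0, 1.6], 0]]'

```text
time_s: 19.45
tool_pos: [0.5458, -0.1564, 0.1293]
tool_rot: [-180.0, 0.0, 80.6]
force: [-0.2, -2.1, 3.7]
grip_width: 0.0004
grasp_force: 1.8
```

Call:
arm_command --series '[[[-0.1, 0, 0.3], 0], [[-0.2, 0, 0.6], 0], [[-0.3, 0, 0.9], 0], [[-0.3, 0, 1.2], 0], [[-0.3, 0, 1.2], 0]]'

```text
time_s: 19.95
tool_pos: [0.5456, -0.1557, 0.1277]
tool_rot: [-179.9, -0.0, 80.6]
force: [-0.2, -0.9, 1.1]
grip_width: 0.0006
grasp_force: 0.5
```

```bash
python3 loc.py
```

```text
t 19.95 clamp x,y,z mm [-147.39   -1.59  127.66] yaw err 0.22 F clamp -0.92 0.01 1.13 0.0006 0.5
```

Call:
arm_command --series '[[[0, 0, 0.3], 0], [[0, 0, 0.6], 0], [[0, 0, 0.9], 0], [[0, 0, 1], 0], [[0, 0, 1], 0]]'

```text
time_s: 20.45
tool_pos: [0.5456, -0.156, 0.1269]
tool_rot: [-180.0, -0.0, 80.6]
force: [-0.6, 0.2, 0.7]
grip_width: 0.0001
grasp_force: 0.0
```

```bash
python3 loc.py; python3 hd.py
```

```text
t 20.45 clamp x,y,z mm [-147.73   -1.65  126.87] yaw err 0.21 F clamp 0.14 0.6 0.7 0.0001 0.0
t 20.45 clamp x,y,z mm [-147.73   -1.65  126.87] yaw err 0.21 F clamp 0.14 0.6 0.7 0.0001 0.0
scene 283 [(-187, 212), (-181, 212), (-175, 212), (-169, 118), (-163, 212), (-157, 126), (-151, 128), (-145, 126), (-139, 212), (-133, 112), (-127, 127), (-121, 212), (-115, 212)]
side 318 [(-187, 117), (-181, 116), (-175, 114), (-169, 116), (-163, 118), (-157, 130), (-151, 158), (-145, 161), (-139, 163), (-133, 168), (-127, 208), (-121, 210), (-115, 209), (-109, 207)]
```

Contact has gone: the handle dropped onto its stop. I'll retract and check.

Call:
arm_command --series '[[[0, 0, -4], 0], [[0, 0, -15], 0], [[0, 0, -45], 0], [[0, 0, -85], 0], [[0, 0, -125], 0]]'

```text
time_s: 21.05
tool_pos: [0.5457, -0.156, 0.2543]
tool_rot: [180.0, 0.0, 80.6]
force: [0.8, 0.3, 0.4]
grip_width: 0.0007
grasp_force: 0.0
```

Call:
arm_command --series '[[[40, 0, 0], 0], [[80, 0, 0], 0], [[120, 0, 0], 0], [[160, 0, 0], 0], [[160, 0, 0], 0]]'

```text
time_s: 21.55
tool_pos: [0.5722, 0.0099, 0.2539]
tool_rot: [179.9, -0.2, 81.2]
force: [-0.5, 1.0, -0.0]
grip_width: 0.0003
grasp_force: 0.0
```

```bash
python3 hd.py; python3 v.py; python3 - <<'E'
from h import *
im=grab('side')[0]; cv2.imwrite('pics/f.png',cv2.resize(im[120:250,180:340],(800,650))[:600])
E
```

```text
t 21.55 clamp x,y,z mm [ 2.0330e+01 -1.8000e-01  2.5389e+02] yaw err 0.82 F clamp 0.89 0.66 -0.02 0.0003 0.0
scene 221 [(-187, 120), (-181, 120), (-175, 117), (-169, 117), (-163, 116), (-157, 115), (-151, 115), (-145, 113), (-139, 112), (-133, 111), (-127, 110), (-121, 110), (-115, 109)]
side 149 [(-187, 116), (-181, 118), (-175, 116), (-169, 115), (-163, 114), (-157, 113), (-151, 113), (-145, 110), (-139, 110), (-133, 109), (-127, 109), (-121, 108), (-115, 106), (-109, 106)]
t 21.65 clamp x,y,z mm [ 13.49  -1.31 253.14] yaw err 0.38 F clamp 0.04 0.03 -0.32 0.0004 0.0
2790 end x [ 50.46868593 129.73357067] z 0.07044831082538433
60 [-14.6  13.9]
70 [-15.4  13.8]
80 [-15.2  13.8]
90 [-15.   14.3]
100 [-14.8  14.6]
110 [-14.6  14.6]
120 [-14.4  14.5]
```

View pics/f.png

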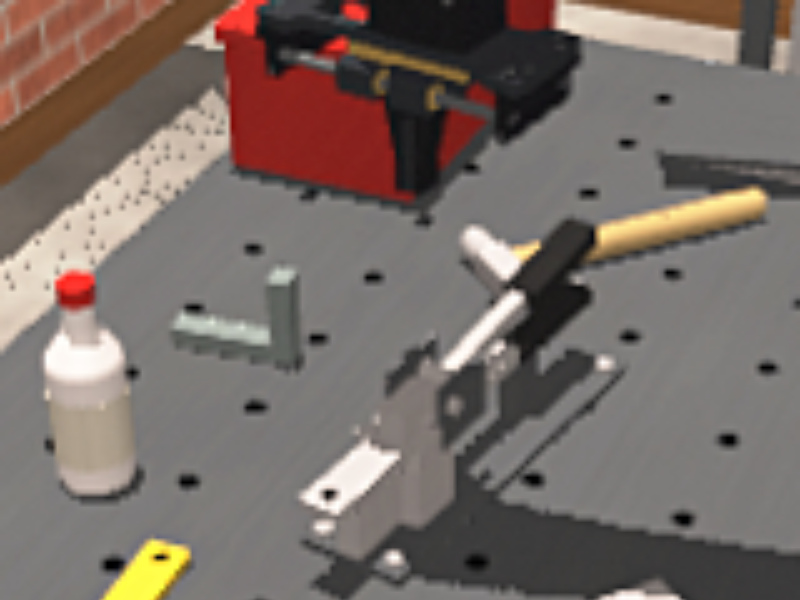

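The picture shows the handle down and staying there (grip at (555,265)), with the lug clamped and its outer end at (330,490). The handle has held for over a second untouched, so I'm handing in.

```bash
python3 -c "
from cell import env
print(env.sign_off())"
```

```text
the job is handed in; nothing more can be done
None
```

The lug is home against the stop and clamped, the handle locked by itself after a peak of about 10 N, nothing else on the table was touched, and the job was handed in at about 22 s; sign-off returned no verdict.

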